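# Hang the gap gauge on the hook inside the gauge cabinet

### The arm

A 6-joint arm with a two-finger parallel gripper is mounted at the origin on a cart in front of the work surface, level with it; the furniture and walls round the work are solid. World frame = base frame: x ahead of the robot, y to its left, z up, the work surface at z = 0. Lengths are in m, angles in degrees, forces in N, time in s.
With the tool pointing down it reaches from about 0.4 to 0.825 m from the base axis. Payload 7 kg.
Tool frame: the origin (TCP) lies at the very end of the fingers, on their centre line; the grasp point (between the pads) lies 19 mm behind it (r.hold_point_z is the distance from the TCP to the grasp point, in m); x points along the fingers, y is the direction in which the jaws open and shut, and the axes are right-handed (so a half turn about x gives the same grasp; the last joint's range is limited). The gripper opens to 88 mm and grips with 3 to 60 N. Pads are 19 mm wide; open, the fingers measure 130 mm over their backs; the gripper's body (78 mm by 193 mm) begins 47 mm behind the grasp point.
Start: joints at [-59.525, 20.546, 0.682, 0, -70.136, -16.507], TCP at [0.163, -0.655, 0.227] pointing down, gripper open.
Joint ranges: [-176.03, 176.03], [-82.01, 121.73], [-58.28, 71.71], [-173.87, 95.51], [-174.79, -0.11], [-173.66, 173.66]. Speed limits (degrees/s): [136.94, 136.94, 172.46, 180, 180, 180].

### API

Orientations are given as [roll, pitch, yaw] about the fixed x, y, z axes, in that order (R = Rz(yaw) Ry(pitch) Rx(roll)).
In Python, from plant import r gives the robot as it stands. The module is installed in compiled form; this text tells all that it offers.
- The arm moves only by the shell command python3 -m creep 'ROWS' [FORCE]. ROWS is JSON, a list of rows, each a list of 7 numbers: the turn, a rotation vector about the tool's x, y, z in rad, then the shift along the tool's x, y, z in cm, then the opening in per cent of the stroke, from 0 (shut) to 100 (fully open). In form: [[rx, ry, rz, x, y, z, fingers], ...]. A call has 1 to 8 rows; each row shifts and turns the commanded pose from where the row before left it, along the tool's axes as they then stand; what a row does not reach is not made up. A row lasts 1/10 s, in which the tool goes at most 50 mm and 8.59 degrees, less where a joint would pass 70% of its speed; a pose out of reach is approached as far as the arm can. A call is refused whole if a number of a shift passes 5 or a number of a turn 0.15, either way. A call with a gripper value outside its range is refused whole. The fingers move at their own pace and stop on an object; FORCE is the grip in N (left out, the last holds). Time passes only in rows, so rows that do not move let the fingers close. It gives the time, the measured TCP pose, the force and the opening at its end, in the units of the state.
- r.get_state(): the state, without advancing time (a new reading comes with each control period).
- r.capture(name): name is "side" or "top" or "wrist"; returns (picture, depth): 480x640x3 uint8, blue, green, red; 480x640 float32, m along the optical axis (not along the pixel's ray), 0 where there is no reading.
- r.camera_info(name): a dict with "fovy" (degrees; the focal length in pixels is half the picture's height over the tangent of half this angle, whatever the lens; pixels are square), "cx", "cy" (the principal point, pixels), "camera_from_world" (4x4, takes a point from world to camera coordinates). Camera axes: x right, y down, z forward; pixel columns grow to the right and rows downward; lengths in m; the calibration is good to about 2 mm. A picture is of the moment at which its call begins: read the wrist's pose just before it. camera_info takes no time and is no camera call; for the wrist camera it gives the pose at the moment of the call.
- r.close_job(): hands the job in, once; it reports no verdict.
Trained networks look in the newest picture that a camera, given by its name, has taken for a name from the list of things; names that differ only in an ending like _2 or _b are one class to them, and where a whole thing is asked for, a point or a joint stands for the part that bears it (a point fixed in the world has none). Each returns a list of dicts, best first, with "score" (0 to 1); they miss things now and then, are a little off and sometimes report something else, mostly with a low value. They report only what shows in the picture. A call takes as long as a camera call.
- r.look_for(query, camera): "rect" ([left, top, right, bottom] in pixels, round what is visible of it).
- r.masks_of(query, camera): "pixels" (480x640 bool, what is visible of it) and "rect" ([left, top, right, bottom] in pixels, round what is visible of it).
The state is a dict: "time_s": time; "joints": joint angles; "qd": joint speeds; "joint_torque": joint torques, N m; "tcp_pos": TCP position; "eef_rot": TCP orientation; "contact_force": force on the tool from outside, world axes, zero at the start; "moment": the same for the moment, N m; "gripper_width": finger opening in m.
Only numpy, scipy, OpenCV 4.12 (cv2) and the standard library are available. Lean on these libraries where they do the work, as an engineer would, in place of code of your own. Each camera call takes 0.05 s, during which the arm holds its last target. There are 200 camera calls.

### The job

Lift the gap gauge out of its wooden stand by the handle, pass it down through the opening in the top of the gauge cabinet without touching the frame round the opening, and hang it by its slot on the hook inside; the hook is clamped somewhere along its rail, so find it gently by feel. Once the gauge has dropped behind the hook's upturned tip, tug it lightly towards the front of the cabinet to make sure it is caught, then let go and leave it hanging still. Leave the sleeves, the loupe and everything else where they are.

Things in the scene. Friction and masses are not known exactly. Their poses are not given: they have to be found in the camera images.
- gauge_grip (a point): Middle of the black handle of the gap gauge, a steel gauge 140 mm long, 0.17 to 0.31 kg, standing upright in its stand, handle up. Handle: 24 mm wide (y), 13 mm thick (x), from 34 mm below to 20 mm above this point. z runs up along the gauge; front and back are alike. Below the handle come the eye plate and, lowest, the fork; the lower end is 120 mm below this point.
- gauge_eye (a point): Centre of the hanging slot in the gauge, 61 mm below the middle of the handle. Slot 10.5 mm wide (y), 26 mm tall (z), right through along x. The plate round it is 34 mm wide, 8 mm thick, from 29 mm above this point to 13 mm below; there the fork begins, 50 mm wide, 12 mm thick, ending 59 mm below this point. Axes as for the handle.
- gauge: The same gap gauge; origin at the centre of its lower (fork) end, 120 mm below the middle of the handle; axes as for the handle.
- stand: Wooden block 46 x 78 x 34 mm (x, y, z), fixed; origin at the centre of its underside. The gauge's fork stands 22 mm deep in a slot in its top, 15 x 53 mm (1.5 mm of play).
- cabinet: Grey sheet-steel gauge cabinet, fixed, 112 mm deep (x), 200 mm long (y), 140 mm high; front (-x, with dial and vents) towards the robot; origin at the centre of its underside. In its top an opening, 68 mm (x) by 150 mm (y), centred; empty inside but for a rail with one hook. A gauge hung on the hook has its slot's centre 108 mm above this origin and 6 to 15 mm behind it (+x).
- hook_rail (a point): Point inside the cabinet, 118 mm above its origin, at the height of the hook's rod; cabinet's axes. The hook: a level rod 6 mm thick along x, from a clamp block (14 mm wide, front face at x = +19 mm here) forward to an upturned tip (front face x = -4 mm, rear face +2 mm, top 13 mm above here). Its y is NOT known: anywhere from -20 to +20 mm. It stays put when touched gently (under 20 N).
- mouth_frame: Raised aluminium frame round the opening on the cabinet's top, fixed to it, not to be touched. Inner edge 68 mm (x) by 150 mm (y), top 146 mm above the cabinet's underside; origin at the centre of the opening, 139 mm above the cabinet's underside; cabinet's axes.
- sleeve_1: Ground steel sleeve, 25 mm across, 30 mm high, loose beside the stand; origin at the centre of its underside. Bystander.
- sleeve_2: A second such sleeve, 25 mm across, 30 mm high. Bystander.
- loupe: Black eye loupe, 33 mm across, 30 mm high, loose on the other side of the stand; origin at the centre of its underside. Bystander.

How it is judged (in metres and radians):
On the way:
1. with the gauge down on the hook behind its upturned tip, it is tugged forward so that it bears on the tip with 3 N or more (contact force between gauge and cabinet above 3 N and x of gauge_eye in the frame of cabinet between 0.002 and 0.0085 m and z of gauge_eye in the frame of cabinet between 0.103 and 0.113 m and contact force between gauge and the fingers above 0.5 N), for 0.1 s.
At the end, for the whole second after the job is handed in: The gauge hangs on the hook's rod inside the cabinet, let go and still (under 30 mm/s), upright within 0.2 rad, its slot centre 104 to 112 mm above the cabinet's underside, 2 to 19 mm behind the cabinet's middle and within 27 mm of the middle along the rail (z of gauge_eye in the frame of cabinet between 0.104 and 0.112 m and x of gauge_eye in the frame of cabinet between 0.002 and 0.019 m and y of gauge_eye in the frame of cabinet between -0.027 and 0.027 m and angle between gauge's own z axis and vertical below 0.2 rad and linear speed of gauge below 0.03 m/s); the robot touches nothing.
It fails at once if the frame round the opening is touched (more than 1 N) (contact force between mouth_frame and anything else above 1 N).
It fails at once if the gauge is forced against the hook or the cabinet with more than 20 N (contact force between gauge and cabinet above 20 N).
It fails at once if the robot's arm or gripper bears on the cabinet with more than 5 N (contact force between any of the fingers, the arm and cabinet above 5 N).
It fails at once if a sleeve or the loupe is shifted by more than 15 mm (distance of any of sleeve_1, sleeve_2, loupe from where it was at the start of the episode above 0.015 m).
It also fails if it takes over 64 s, if anything falls off the work surface, if the arm or the gripper's body presses on something with over 40 N, if the wrist force passes 120 N, or if a joint passes its speed limit or range.

## Working session

There is one attempt and no reset: what is moved stays moved. The work goes in short steps, Python scripts to look and compute and a shell command to move; the robot and the scene stay as the last step left them, time stands still between calls to the robot, and variables do not carry over. Pictures are saved under pics/ and viewed, about 8 in all and at most 12, crops included, and the job is handed in when it is done.

```bash
mkdir -p pics
cat > h.py <<'E'
import numpy as np, cv2
from plant import r
from scipy.spatial.transform import Rotation as R
def cam(n):
    c=r.camera_info(n); T=np.array(c["camera_from_world"]); f=240/np.tan(np.radians(c["fovy"])/2)
    return f,c["cx"],c["cy"],T
def cloud(n,depth,mask=None):
    f,cx,cy,T=cam(n); v,u=np.nonzero((depth>0) if mask is None else (mask&(depth>0)))
    z=depth[v,u]; p=np.c_[(u-cx)/f*z,(v-cy)/f*z,z]
    return (p-T[:3,3])@T[:3,:3]
def proj(n,P):
    f,cx,cy,T=cam(n); q=np.atleast_2d(P)@T[:3,:3].T+T[:3,3]
    return np.c_[f*q[:,0]/q[:,2]+cx,f*q[:,1]/q[:,2]+cy]
E
python3 - <<'E'
from h import *
s=r.get_state(); print(s)
ims=[]
for n in("side","top"):
    im,d=r.capture(n); c=im.copy(); np.save(f"{n}_d.npy",d)
    print(n,cam(n))
    for q in("gauge","stand","cabinet","mouth_frame","sleeve_1","loupe"):
        for m in r.masks_of(q,n)[:2]:
            P=cloud(n,d,m["pixels"])
            x0,y0,x1,y1=map(int,m["rect"])
            if m["score"]>.4: cv2.rectangle(c,(x0,y0),(x1,y1),(0,255,0),1); cv2.putText(c,q,(x0,y0-2),0,.4,(0,0,255),1)
            if len(P): print(n,q,round(m["score"],2),m["rect"],len(P),np.percentile(P,[2,50,98],axis=0).round(3).tolist())
            np.save(f"m_{n}_{q}.npy",m["pixels"]) if m["score"]>.4 else 0
    cv2.imwrite(f"pics/{n}0.png",c)
E
```

```text
{'time_s': 0.0, 'joints': array([-5.95235373e+01,  2.05905446e+01,  6.34784772e-01, -2.01783542e-02,
       -7.01356508e+01, -1.65078519e+01]), 'qd': array([-0.0042611 ,  0.05113051, -0.04773692, -0.04729922,  0.06612201,
       -0.06032242]), 'joint_torque': array([ 8.43229445e-04, -5.82723391e+01,  2.93057603e+01,  6.99736610e+00,
        6.83259394e-03, -1.50262285e-04]), 'tcp_pos': array([ 0.16281   , -0.65457569,  0.22564023]), 'eef_rot': array([ 94.7860324 ,  89.90664125, 108.74777156]), 'contact_force': array([ 0.4338788 ,  0.15357709, -0.18474519]), 'moment': array([-0.00242812, -0.01674641, -0.02602935]), 'gripper_width': 0.08722014162688646}
side (np.float64(485.2886040126181), 324.3532711906805, 241.4275534118979, array([[-0.9590471 , -0.28243367,  0.0214447 ,  0.48779283],
       [-0.20400349,  0.63623187, -0.74403735,  0.23550242],
       [ 0.19649739, -0.71794166, -0.66779379,  0.80678669],
       [ 0.        ,  0.        ,  0.        ,  1.        ]]))
side gauge 0.77 [372.0, 222.2, 388.1, 281.6] 513 [[0.423, -0.248, -0.002], [0.429, -0.093, 0.088], [0.455, -0.078, 0.15
[... 1328 characters left out ...]
, 365.7, 326.1] 1085 [[0.406, -0.141, 0.01], [0.433, -0.1, 0.034], [0.451, -0.065, 0.049]]
top cabinet 0.83 [158.6, 166.9, 304.4, 259.2] 11082 [[0.52, -0.036, 0.009], [0.59, 0.067, 0.137], [0.64, 0.159, 0.147]]
top mouth_frame 0.6 [171.2, 175.2, 288.6, 242.0] 1830 [[0.536, -0.021, 0.14], [0.585, 0.065, 0.146], [0.631, 0.144, 0.149]]
top sleeve_1 0.61 [284.5, 305.5, 300.9, 317.5] 70 [[0.417, -0.036, 0.011], [0.428, -0.024, 0.029], [0.44, -0.015, 0.033]]
top sleeve_1 0.46 [265.6, 298.1, 285.1, 314.0] 123 [[0.427, -0.006, -0.002], [0.437, 0.003, 0.029], [0.45, 0.017, 0.033]]
top loupe 0.53 [378.5, 304.9, 401.1, 328.8] 347 [[0.406, -0.207, -0.002], [0.421, -0.187, 0.026], [0.436, -0.173, 0.032]]
```

Run:
```python
from h import *
d=np.load("top_d.npy"); P=cloud("top",d)
def rect(lo,hi,xr,yr,t):
    q=P[(P[:,2]>lo)&(P[:,2]<hi)&(P[:,0]>xr[0])&(P[:,0]<xr[1])&(P[:,1]>yr[0])&(P[:,1]<yr[1])]
    (c,s,a)=cv2.minAreaRect((q[:,:2]*1000).astype(np.float32)); print(t,len(q),np.round(c,1),np.round(s,1),round(a,2),"z",np.median(q[:,2]).round(4))
rect(.134,.155,(.49,.68),(-.07,.19),"cab top")
rect(.142,.155,(.49,.68),(-.07,.19),"frame")
rect(.028,.042,(.38,.47),(-.15,-.055),"stand")
rect(.135,.17,(.38,.47),(-.15,-.055),"handle top")
ds=np.load("side_d.npy");P=cloud("side",ds)
rect(.142,.155,(.49,.68),(-.07,.19),"frame side")
rect(.028,.042,(.38,.47),(-.15,-.055),"stand side")
rect(.135,.17,(.38,.47),(-.15,-.055),"handle side")
im=cv2.imread("pics/top0.png"); a=cv2.resize(im[150:350,140:420],(800,571),interpolation=2); cv2.imwrite("pics/t.png",a)
im=cv2.imread("pics/side0.png"); cv2.imwrite("pics/s.png",cv2.resize(im[180:350,200:440],(800,567),interpolation=2))
```

```text
cab top 5667 [583.   61.8] [200.5 112.7] 84.31 z 0.141
frame 2120 [582.6  61.7] [198.4 111.1] 83.98 z 0.1453
stand 976 [ 428.9 -103.3] [77.6 45.8] 89.05 z 0.0343
handle top 157 [ 428.8 -103.6] [23.  12.8] 89.36 z 0.1511
frame side 365 [610.4  20.3] [124.6  57.3] 55.77 z 0.1448
stand side 563 [ 429.6 -103.9] [82.1 46.1] 88.48 z 0.0334
handle side 109 [ 429.8 -101.7] [24.8 13.2] 86.57 z 0.1486
```

View pics/t.png

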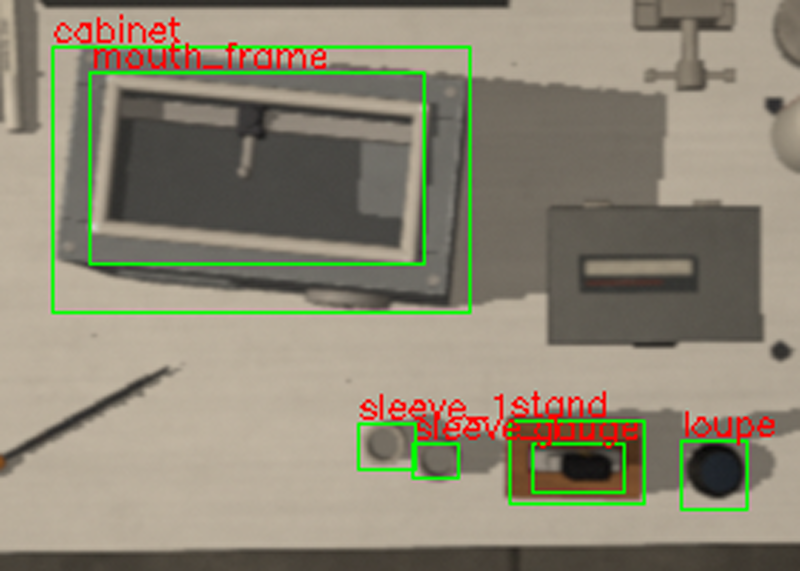

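View pics/s.png

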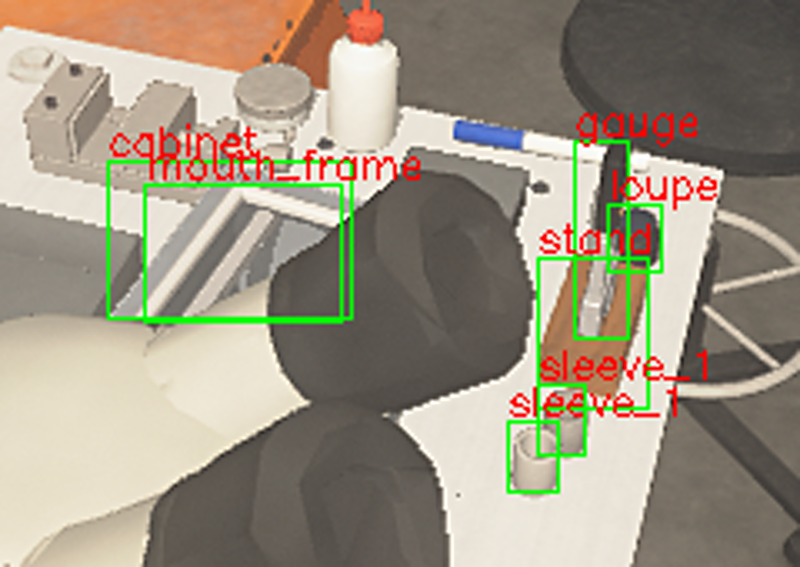

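The top view shows the handle at crop (587,467) and the cabinet turned about −6°. The hook's rod is visible too, tip near crop (243,172) and clamp near (253,122). The side view agrees, with the arm covering part of the cabinet. Next I work out the hook's y and the first move.

```bash
cat >> h.py <<'E'
C=np.array([.583,.0618]); YAW=-5.8
def cab(p): # world->cabinet
    p=np.atleast_2d(p).astype(float); q=p.copy(); a=np.radians(YAW); d=p[:,:2]-C
    q[:,0]=d@[np.cos(a),np.sin(a)]; q[:,1]=d@[-np.sin(a),np.cos(a)]; return q
def world(q):
    a=np.radians(YAW); q=np.asarray(q,float); return np.r_[C+[np.cos(a)*q[0]-np.sin(a)*q[1],np.sin(a)*q[0]+np.cos(a)*q[1]],q[2]]
def tool(): s=r.get_state(); return s["tcp_pos"],R.from_euler("xyz",s["eef_rot"],degrees=True).as_matrix(),s
def plan(target,ydir_deg):
    """remaining shift in tool axes (cm) and turn about tool xyz (rad) to tool-x-down, tool y at ydir (deg in world)"""
    p,M,s=tool(); a=np.radians(ydir_deg); x=np.array([0,0,-1.]); y=np.array([np.cos(a),np.sin(a),0])
    G=np.c_[x,y,np.cross(x,y)]; 
    print("tcp",p.round(4),"F",s["contact_force"].round(2),"M",s["moment"].round(2),"w",round(s["gripper_width"],4),"t",round(s["time_s"],2))
    print("turn",R.from_matrix(M.T@G).as_rotvec().round(4),"shift cm (cur axes)",(M.T@(np.array(target)-p)*100).round(2),"(goal axes)",(G.T@(np.array(target)-p)*100).round(2), "cab",cab(p).round(4)[0])
E
python3 - <<'E'
from h import *
d=np.load("top_d.npy"); P=cab(cloud("top",d))
m=(abs(P[:,0])<.032)&(abs(P[:,1])<.06)&(P[:,2]>.105)&(P[:,2]<.138); Q=P[m]; print(len(Q))
for lo,hi in((-.008,.003),(.003,.017),(.017,.032)):
    q=Q[(Q[:,0]>lo)&(Q[:,0]<hi)]
    if len(q): print(lo,len(q),np.percentile(q,[5,50,95],axis=0).round(4).tolist())
p,M,s=tool(); print(M.round(3))
g=[.429,-.1035,.132+.008-.019]
plan([g[0],g[1],.20],0); plan([g[0],g[1],.20],180)
E
```

```text
645
-0.008 22 [[-0.0039, 0.0078, 0.1197], [-0.0015, 0.0097, 0.1288], [0.0026, 0.0125, 0.131]]
0.003 35 [[0.0042, 0.008, 0.1178], [0.0099, 0.0103, 0.1205], [0.0162, 0.0129, 0.1235]]
0.017 588 [[0.021, -0.0536, 0.1179], [0.0263, 0.0039, 0.1232], [0.0314, 0.0539, 0.1321]]
[[ 0.    -0.241  0.97 ]
 [-0.     0.97   0.241]
 [-1.    -0.     0.   ]]
tcp [ 0.163  -0.655   0.2266] F [ 0.24 -0.1  -0.49] M [-0.01  0.    0.02] w 0.0876 t 0.7
turn [ 1.8146e+00  1.0000e-04 -0.0000e+00] shift cm (cur axes) [ 2.66 47.1  39.13] (goal axes) [  2.66  26.6  -55.15] cab [-0.3455 -0.7556  0.2266]
tcp [ 0.163  -0.655   0.2266] F [ 0.24 -0.1  -0.49] M [-0.01  0.    0.02] w 0.0876 t 0.7
turn [-1.327e+00  0.000e+00  1.000e-04] shift cm (cur axes) [ 2.66 47.1  39.13] (goal axes) [  2.66 -26.6   55.15] cab [-0.3455 -0.7556  0.2266]
```

```bash
python3 -m creep '[[-0.147,0,0,0,0,0,100],[-0.147,0,0,0,0,0,100],[-0.147,0,0,0,0,0,100],[-0.147,0,0,0,0,0,100],[-0.147,0,0,0,0,0,100],[-0.147,0,0,0,0,0,100],[-0.147,0,0,0,0,0,100],[-0.147,0,0,0,0,0,100]]' 20; python3 -m creep '[[-0.147,0,0,0,0,0,100],[0,0,0,0,-1.7,3.6,100],[0,0,0,0,-1.7,3.6,100],[0,0,0,0,-1.7,3.6,100],[0,0,0,0,-1.7,3.6,100],[0,0,0,0,-1.7,3.6,100],[0,0,0,0,-1.7,3.6,100],[0,0,0,0,-1.7,3.6,100]]'; python3 -c "
from h import *
plan([.429,-.1035,.22],180)"
```

```text
time_s: 1.5
tcp_pos: [0.1629, -0.655, 0.2266]
eef_rot: [-130.4, 90.0, -48.7]
contact_force: [0.2, 0.0, -0.4]
gripper_width: 0.0877
time_s: 2.3
tcp_pos: [0.2834, -0.4021, 0.2268]
eef_rot: [-123.9, 90.0, -34.1]
contact_force: [1.3, 0.8, 0.6]
gripper_width: 0.0876
tcp [ 0.2834 -0.4021  0.2268] F [1.28 0.8  0.57] M [ 0.09  0.   -0.01] w 0.0876 t 2.3
turn [-0.0042 -0.0004  0.0006] shift cm (cur axes) [  0.68 -14.44  29.92] (goal axes) [  0.68 -14.56  29.86] cab [-0.2512 -0.4918  0.2268]
```

```bash
python3 -m creep '[[0,0,0,0,-1.8,3.7,100],[0,0,0,0,-1.8,3.7,100],[0,0,0,0,-1.8,3.7,100],[0,0,0,0,-1.8,3.7,100],[0,0,0,0,-1.8,3.7,100],[0,0,0,0,-1.8,3.7,100],[0,0,0,0,-1.8,3.7,100],[0,0,0,0,-1.8,3.7,100]]'; python3 -m creep '[[0,0,0,0,0,0,100],[0,0,0,0,0,0,100]]';  python3 - <<'E'
from h import *
plan([.429,-.1035,.22],180)
for n in("wrist","top"):
    im,d=r.capture(n); cv2.imwrite(f"pics/{n}1.png",im)
    P=cloud(n,d); q=P[(P[:,2]>.14)&(P[:,2]<.165)&(abs(P[:,0]-.429)<.025)&(abs(P[:,1]+.1035)<.03)]
    if len(q)>9: print(n,len(q),cv2.minAreaRect((q[:,:2]*1000).astype(np.float32)),np.median(q[:,2]))
E
```

```text
time_s: 3.1
tcp_pos: [0.4286, -0.1064, 0.2271]
eef_rot: [-81.2, 89.9, 8.5]
contact_force: [1.2, -0.4, 0.3]
gripper_width: 0.0874
time_s: 3.3
tcp_pos: [0.4283, -0.1073, 0.2266]
eef_rot: [8.4, 90.0, 98.3]
contact_force: [-0.9, -0.3, 0.2]
gripper_width: 0.0876
tcp [ 0.4283 -0.1073  0.2266] F [-0.93 -0.33  0.24] M [ 0.    0.17 -0.04] w 0.0876 t 3.3
turn [-0.0015  0.     -0.    ] shift cm (cur axes) [ 0.66 -0.07  0.38] (goal axes) [ 0.66 -0.07  0.38] cab [-0.1368 -0.1838  0.2266]
wrist 713 ((428.1529541015625, -104.53067016601562), (23.2159423828125, 13.384166717529297), 89.3948974609375) 0.1517960866123379
```

View pics/wrist1.png

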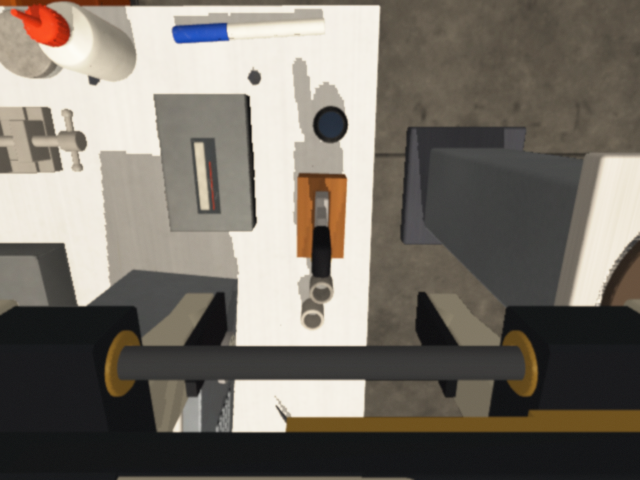

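The wrist view shows the handle at (322,250), between the open jaws and square to them. The measured centre is (0.4285, −0.104), so I descend and grip.

```bash
python3 -m creep '[[0.01,0,0,0,-0.02,0.33,100],[0,0,0,2,0,0,100],[0,0,0,3,0,0,80],[0,0,0,3,0,0,60],[0,0,0,2.0,0,0,50],[0,0,0,0.5,0,0,50],[0,0,0,0,0,0,40],[0,0,0,0,0,0,40]]' 30; python3 -c "
from h import *
plan([.4285,-.104,.121],179.4)"
```

```text
time_s: 4.2
tcp_pos: [0.429, -0.1051, 0.1226]
eef_rot: [-90.8, 89.9, -1.7]
contact_force: [0.1, -0.1, 0.4]
gripper_width: 0.0454
tcp [ 0.429  -0.1051  0.1226] F [ 0.09 -0.12  0.38] M [0.02 0.07 0.01] w 0.0454 t 4.2
turn [-0.0042 -0.      0.0015] shift cm (cur axes) [0.16 0.05 0.11] (goal axes) [0.16 0.05 0.11] cab [-0.1363 -0.1816  0.1226]
```

```bash
python3 -m creep '[[0,0,0,0.1,0.03,0.1,35],[0,0,0,0,0,0,20],[0,0,0,0,0,0,0],[0,0,0,0,0,0,0],[0,0,0,0,0,0,0],[0,0,0,0,0,0,0],[0,0,0,0,0,0,0]]' 35; python3 -m creep '[[0,0,0,-0.5,0,0,0],[0,0,0,-1,0,0,0],[0,0,0,-2,0,0,0],[0,0,0,-3,0,0,0],[0,0,0,-3,0,0,0],[0,0,0,-3,0,0,0],[0,0,0,0,0,0,0],[0,0,0,0,0,0,0]]'
python3 - <<'E'
from h import *
# gauge grip point relative to tcp: 0.019-0.008 above; eye 61 below grip
plan([.4285,-.104,.245],174.2)
im,d=r.capture("side"); cv2.imwrite("pics/side2.png",cv2.resize(im[120:350,200:500],(780,598)))
for m in r.masks_of("gauge","side")[:1]:
    P=cloud("side",d,m["pixels"]); print(m["score"],m["rect"],np.percentile(P,[2,50,98],axis=0).round(4).tolist())
E
```

```text
time_s: 4.9
tcp_pos: [0.4283, -0.1037, 0.1209]
eef_rot: [-93.9, 90.0, -4.7]
contact_force: [-1.3, 0.6, 4.6]
gripper_width: 0.0125
time_s: 5.7
tcp_pos: [0.4279, -0.1036, 0.2462]
eef_rot: [-58.7, 89.9, 30.5]
contact_force: [-0.3, 0.1, -2.0]
gripper_width: 0.0126
tcp [ 0.4279 -0.1036  0.2462] F [-0.32  0.09 -1.96] M [ 0.1   0.15 -0.02] w 0.0126 t 5.7
turn [0.087  0.0008 0.0013] shift cm (cur axes) [ 0.12 -0.06 -0.04] (goal axes) [ 0.12 -0.06 -0.03] cab [-0.1376 -0.1803  0.2462]
0.67 [379.8, 241.9, 399.2, 260.7] [[0.4059, -0.1965, 0.0028], [0.4196, -0.1787, 0.0205], [0.4344, -0.1716, 0.0313]]
```

View pics/side2.png

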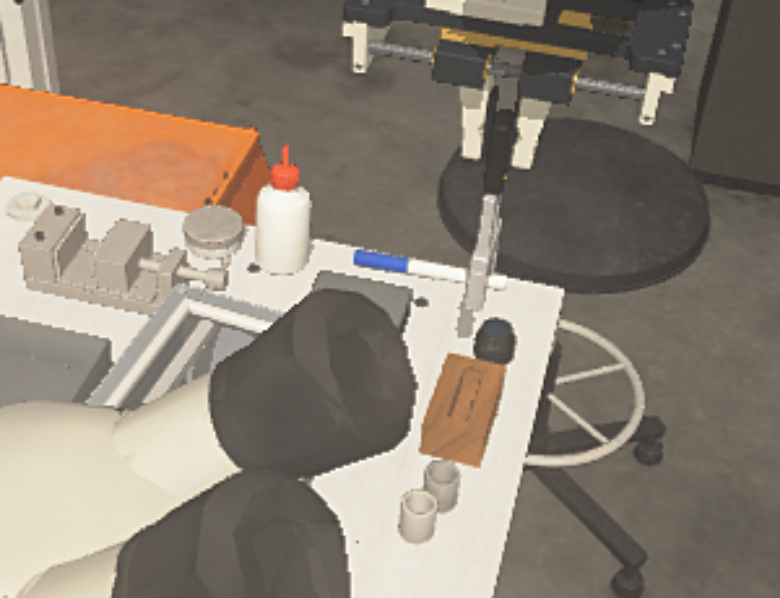

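The stand is empty and the gauge hangs upright in the jaws, weighing about 2 N. I raise it, turn it to the cabinet's yaw and carry it over.

```bash
python3 -m creep '[[0.044,0,0,-2,0,0,0],[0.043,0,0,-2,0,0,0],[0,0,0,0,0,0,0]]'; python3 -c "
from h import *
plan(world([-.018,.010,.285]),174.2)"
```

```text
time_s: 6.1
tcp_pos: [0.4289, -0.1039, 0.2869]
eef_rot: [-95.9, 89.9, -11.8]
contact_force: [0.4, 0.1, -2.2]
gripper_width: 0.0129
tcp [ 0.4289 -0.1039  0.2869] F [ 0.42  0.12 -2.19] M [ 0.06  0.04 -0.05] w 0.0129 t 6.1
turn [-0.0006 -0.0002  0.0019] shift cm (cur axes) [  0.21 -11.85  19.05] (goal axes) [  0.19 -11.86  19.04] cab [-0.1366 -0.1804  0.2869]
```

```bash
python3 -m creep '[[0,0,0,0,-1,1.6,0],[0,0,0,0,-1.6,2.6,0],[0,0,0,0,-2,3.2,0],[0,0,0,0,-2,3.2,0],[0,0,0,0,-2,3.2,0],[0,0,0,0,-1.7,2.7,0],[0,0,0,0,-1.2,1.9,0],[0,0,0,0,-0.36,0.64,0]]'; python3 -m creep '[[0,0,0,0,0,0,0],[0,0,0,0,0,0,0],[0,0,0,0,0,0,0]]'
python3 - <<'E'
from h import *
plan(world([-.018,.010,.24]),174.2)
ims=[]
for n in("side","top","wrist"):
    im,d=r.capture(n); P=cab(cloud(n,d)); q=P[(abs(P[:,0]+.018)<.016)&(abs(P[:,1]-.01)<.04)&(P[:,2]>.17)&(P[:,2]<.26)]
    print(n,len(q)); 
    for lo in np.arange(.17,.26,.015):
        w=q[(q[:,2]>=lo)&(q[:,2]<lo+.015)]
        if len(w)>5: print(" ",lo.round(3),len(w),np.percentile(w[:,:2],[3,50,97],axis=0).round(4).tolist())
    m=P[(P[:,2]>.142)&(P[:,2]<.152)&(abs(P[:,0])<.07)&(abs(P[:,1])<.12)]
    # frame edges
    if len(m): print("frame",len(m),np.percentile(m[:,:2],[1,99],axis=0).round(4).tolist())
    ims.append(cv2.resize(im,(400,300)) if n!="side" else im[60:360,160:560])
cv2.imwrite("pics/over.png",np.vstack([np.hstack(ims[:2]),np.hstack([ims[2],ims[2]])])[:, :800])
E
```

```text
time_s: 6.9
tcp_pos: [0.5658, 0.0759, 0.2827]
eef_rot: [115.0, 89.8, -160.7]
contact_force: [-0.8, 0.0, -1.6]
gripper_width: 0.0128
time_s: 7.2
tcp_pos: [0.5646, 0.073, 0.2854]
eef_rot: [114.3, 90.0, -161.5]
contact_force: [0.4, -0.9, -1.9]
gripper_width: 0.013
tcp [0.5646 0.073  0.2854] F [ 0.39 -0.86 -1.9 ] M [-0.    0.07  0.03] w 0.013 t 7.2
turn [-0.0002 -0.0001 -0.0003] shift cm (cur axes) [ 4.54 -0.14  0.07] (goal axes) [ 4.54 -0.14  0.07] cab [-0.0194  0.0093  0.2854]
side 705
  0.17 31 [[-0.0241, -0.0121], [-0.021, -0.0037], [-0.0139, -0.0015]]
  0.185 91 [[-0.0244, -0.0121], [-0.0216, -0.0028], [-0.0136, 0.0352]]
  0.2 144 [[-0.0246, -0.0128], [-0.0234, 0.0274], [-0.0132, 0.0353]]
  0.215 205 [[-0.0244, -0.0112], [-0.0218, 0.0185], [-0.0141, 0.0348]]
  0.23 113 [[-0.0226, -0.0059], [-0.0214, 0.0181], [-0.0155, 0.0273]]
  0.245 121 [[-0.0223, -0.0043], [-0.0215, 0.0178], [-0.0154, 0.0277]]
frame 271 [[-0.0205, -0.0827], [0.0422, 0.0255]]
top 98
  0.17 11 [[-0.0254, -0.0155], [-0.0251, -0.0131], [-0.0148, -0.0057]]
  0.185 19 [[-0.0253, -0.0158], [-0.0233, -0.0155], [-0.0152, -0.0066]]
  0.2 20 [[-0.0253, -0.0159], [-0.0215, -0.0155], [-0.0146, -0.0084]]
  0.215 48 [[-0.0251, -0.0156], [-0.0197, -0.0133], [-0.0136, -0.0099]]
frame 1068 [[-0.0546, -0.0978], [0.0517, 0.0651]]
wrist 997
  0.17 22 [[-0.024, -0.0149], [-0.0192, -0.0147], [-0.0132, -0.0141]]
  0.185 88 [[-0.0242, -0.0151], [-0.0185, -0.0147], [-0.0131, -0.0138]]
  0.2 109 [[-0.024, -0.0151], [-0.0188, -0.0148], [-0.0131, -0.0138]]
  0.215 528 [[-0.0244, -0.0149], [-0.0188, -0.0083], [-0.0126, 0.0137]]
  0.23 111 [[-0.0222, -0.0072], [-0.0183, -0.0068], [-0.0148, -0.0062]]
  0.245 139 [[-0.0225, -0.0072], [-0.0188, -0.0067], [-0.015, -0.0056]]
frame 5521 [[-0.05, -0.0949], [0.0515, 0.0753]]
```

View pics/over.png

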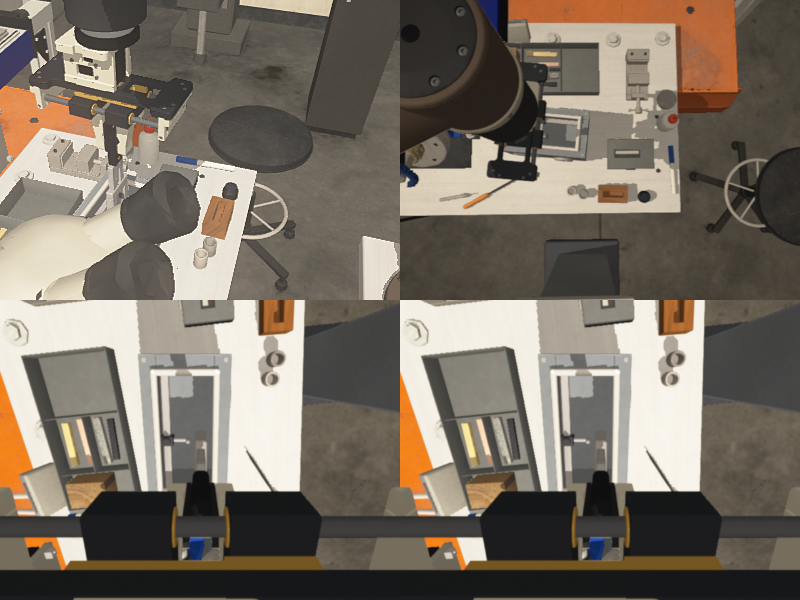

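The gauge is centred over the opening, with the fork at x −24.5 to −13 mm and y −15 to +35 mm in the cabinet's frame. The hook shows in the wrist view at about (170,438) in the montage, so I re-measure hook and frame from there before going in.

Run:
```python
from h import *
im,d=r.capture("wrist"); P=cab(cloud("wrist",d))
m=(abs(P[:,0])<.032)&(abs(P[:,1])<.06)&(P[:,2]>.105)&(P[:,2]<.138); Q=P[m]
for lo,hi in((-.008,.003),(.003,.017)):
    q=Q[(Q[:,0]>lo)&(Q[:,0]<hi)]
    if len(q): print(lo,len(q),np.percentile(q,[2,50,98],axis=0).round(4).tolist())
f=P[(P[:,2]>.143)&(P[:,2]<.149)&(abs(P[:,0])<.05)&(abs(P[:,1])<.1)]
for y in (-.06,-.04,-.02,0):
    k=f[abs(f[:,1]-y)<.006]; n=k[k[:,0]<0,0]; p=k[k[:,0]>0,0]
    print(y,len(n),n.max().round(4) if len(n) else 0,len(p),p.min().round(4) if len(p) else 0)
k=f[(abs(f[:,0])<.02)]; print("y edge",k[k[:,1]<0,1].max(),np.median(f[:,2]))
```

```text
-0.008 63 [[-0.0033, 0.0085, 0.1185], [-0.0006, 0.0099, 0.1293], [0.0024, 0.0137, 0.1323]]
0.003 108 [[0.0032, 0.0085, 0.1171], [0.0094, 0.0107, 0.1213], [0.0164, 0.0135, 0.1226]]
-0.06 174 -0.0339 184 0.0342
-0.04 168 -0.0336 167 0.0342
-0.02 151 -0.0337 157 0.0343
0 144 -0.034 149 0.0342
y edge -0.07435113895523038 0.146363922042475
```

```bash
python3 -m creep '[[0,0,0,1,-0.1,0.1,0],[0,0,0,2,0,0,0],[0,0,0,2,0,0,0],[0,0,0,2,0,0,0],[0,0,0,2,0,0,0],[0,0,0,1.5,0,0,0],[0,0,0,0.7,0,0,0],[0,0,0,0,0,0,0]]'; python3 -c "
from h import *
plan(world([-.018,.0105,.1735]),174.2)"
```

```text
time_s: 8.2
tcp_pos: [0.5657, 0.0743, 0.1723]
eef_rot: [118.0, 89.9, -157.8]
contact_force: [0.8, -0.3, -1.4]
gripper_width: 0.0132
tcp [0.5657 0.0743 0.1723] F [ 0.81 -0.34 -1.4 ] M [ 0.01  0.11 -0.  ] w 0.0132 t 8.2
turn [ 0.     -0.001  -0.0019] shift cm (cur axes) [-0.12 -0.05 -0.02] (goal axes) [-0.12 -0.05 -0.02] cab [-0.0185  0.0107  0.1723]
```

```bash
python3 -m creep '[[0,0,0,-0.1,-0.3,0,0],[0,0,0,0,-0.3,0,0],[0,0,0,0,-0.3,0,0],[0,0,0,0,-0.1,0,0],[0,0,0,0,-0.1,0,0]]'; python3 -m creep '[[0,0,0,0,-0.1,0,0],[0,0,0,0,-0.1,0,0],[0,0,0,0,0,0,0]]';python3 -m creep '[[0,0,0,0,-0.1,0,0],[0,0,0,0,-0.1,0,0],[0,0,0,0,0,0,0]]';  python3 -c "
from h import *
plan(world([.0105,.0105,.1735]),174.2)"
```

```text
time_s: 8.7
tcp_pos: [0.5775, 0.0735, 0.1748]
eef_rot: [-56.5, 90.0, 27.7]
contact_force: [-0.2, -0.2, -1.6]
gripper_width: 0.0129
time_s: 9.0
tcp_pos: [0.5793, 0.0733, 0.1746]
eef_rot: [-145.7, 90.0, -61.4]
contact_force: [0.0, -0.3, -2.8]
gripper_width: 0.0128
time_s: 9.3
tcp_pos: [0.5814, 0.0731, 0.1745]
eef_rot: [-86.0, 90.0, -1.8]
contact_force: [-0.5, 0.6, -2.0]
gripper_width: 0.0131
tcp [0.5814 0.0731 0.1745] F [-0.47  0.57 -1.98] M [ 0.04  0.12 -0.  ] w 0.0131 t 9.3
turn [0.0002 0.     0.0001] shift cm (cur axes) [ 0.1  -1.33 -0.06] (goal axes) [ 0.1  -1.33 -0.06] cab [-0.0028  0.0111  0.1745]
```

No contact, and the slot has passed 5 mm over the tip, so the y is right. I continue back and then lower.

```bash
python3 -m creep '[[0,0,0,0.1,-0.2,-0.05,0],[0,0,0,0,-0.2,0,0],[0,0,0,0,-0.2,0,0],[0,0,0,0,-0.2,0,0],[0,0,0,0,-0.2,0,0],[0,0,0,0,-0.2,0,0],[0,0,0,0,-0.15,0,0],[0,0,0,0,0,0,0]]'; python3 -c "
from h import *
plan(world([.0105,.0105,.159]),174.2)"
```

```text
time_s: 10.1
tcp_pos: [0.5948, 0.0712, 0.1735]
eef_rot: [178.7, 90.0, -97.1]
contact_force: [0.5, 0.3, -1.8]
gripper_width: 0.013
tcp [0.5948 0.0712 0.1735] F [ 0.53  0.26 -1.76] M [0.02 0.12 0.01] w 0.013 t 10.1
turn [ 0.0002 -0.0001 -0.    ] shift cm (cur axes) [ 1.45  0.03 -0.  ] (goal axes) [ 1.45  0.03 -0.  ] cab [0.0108 0.0105 0.1735]
```

```bash
python3 -m creep '[[0,0,0,0.3,0.03,0,0],[0,0,0,0.3,0,0,0],[0,0,0,0.3,0,0,0],[0,0,0,0.2,0,0,0],[0,0,0,0.2,0,0,0],[0,0,0,0,0,0,0]]'; python3 -m creep '[[0,0,0,0.08,0,0,0],[0,0,0,0,0,0,0]]';python3 -m creep '[[0,0,0,0.08,0,0,0],[0,0,0,0,0,0,0]]'; python3 -c "
from h import *
plan(world([.0105,.0105,.158]),174.2)"
```

```text
time_s: 10.7
tcp_pos: [0.5941, 0.0712, 0.1602]
eef_rot: [116.0, 90.0, -159.8]
contact_force: [-0.7, 0.4, -3.0]
gripper_width: 0.013
time_s: 10.9
tcp_pos: [0.5944, 0.0713, 0.1598]
eef_rot: [-75.3, 90.0, 8.9]
contact_force: [0.2, -0.4, -1.7]
gripper_width: 0.0129
time_s: 11.1
tcp_pos: [0.5943, 0.0713, 0.1589]
eef_rot: [35.4, 90.0, 119.6]
contact_force: [-0.5, -0.5, -1.5]
gripper_width: 0.0127
tcp [0.5943 0.0713 0.1589] F [-0.48 -0.47 -1.52] M [0.02 0.09 0.05] w 0.0127 t 11.1
turn [ 0.0002  0.     -0.    ] shift cm (cur axes) [ 0.09 -0.02 -0.01] (goal axes) [ 0.09 -0.02 -0.01] cab [0.0103 0.0106 0.1589]
```

```bash
python3 -m creep '[[0,0,0,0.04,0.2,0,0],[0,0,0,0,0.15,0,0],[0,0,0,0,0.05,0,0],[0,0,0,0,0,0,0]]'; python3 -m creep '[[0,0,0,0,0.07,0,0],[0,0,0,0,0,0,0]]';python3 -m creep '[[0,0,0,0,0.07,0,0],[0,0,0,0,0,0,0]]'; python3 -c "
from h import *
plan(world([.0105,.0105,.158]),174.2)"
```

```text
time_s: 11.5
tcp_pos: [0.5903, 0.0717, 0.1587]
eef_rot: [-59.7, 90.0, 24.5]
contact_force: [0.2, -0.3, -2.3]
gripper_width: 0.0128
time_s: 11.7
tcp_pos: [0.5897, 0.0718, 0.1586]
eef_rot: [-65.2, 90.0, 19.0]
contact_force: [1.1, -0.0, -1.7]
gripper_width: 0.0128
time_s: 11.9
tcp_pos: [0.5895, 0.0719, 0.1588]
eef_rot: [-78.4, 89.9, 5.8]
contact_force: [2.7, -0.2, -2.2]
gripper_width: 0.0128
tcp [0.5895 0.0719 0.1588] F [ 2.71 -0.17 -2.24] M [-0.21 -0.97  0.03] w 0.0128 t 11.9
turn [0.0004 0.0002 0.0011] shift cm (cur axes) [ 0.08 -0.51 -0.02] (goal axes) [ 0.08 -0.51 -0.02] cab [0.0054 0.0107 0.1588]
```

```bash
python3 -m creep '[[0,0,0,0,0.07,0,0],[0,0,0,0,0,0,0]]';python3 -m creep '[[0,0,0,0,0.06,0,0],[0,0,0,0,0,0,0],[0,0,0,0,0,0,0]]'; python3 -c "
from h import *
plan(world([.0105,.0105,.158]),174.2)"
```

```text
time_s: 12.1
tcp_pos: [0.5893, 0.0719, 0.1589]
eef_rot: [-78.3, 89.9, 5.9]
contact_force: [5.7, -1.9, -3.9]
gripper_width: 0.0128
time_s: 12.4
tcp_pos: [0.5891, 0.072, 0.159]
eef_rot: [-79.0, 89.8, 5.3]
contact_force: [6.5, -1.5, -3.7]
gripper_width: 0.0129
tcp [0.5891 0.072  0.159 ] F [ 6.49 -1.49 -3.66] M [-0.71 -2.52 -0.01] w 0.0129 t 12.4
turn [0.0005 0.0005 0.0028] shift cm (cur axes) [ 0.1  -0.54 -0.03] (goal axes) [ 0.1  -0.54 -0.03] cab [0.0051 0.0108 0.159 ]
```

The tug held 6.5 N against the tip, so the gauge is caught. I ease back and set it down on the rod.

```bash
python3 -m creep '[[0,0,0,0,-0.2,0,0],[0,0,0,0,-0.2,0,0],[0,0,0,0,-0.15,0,0],[0,0,0,0.04,0,0,0],[0,0,0,0,0,0,0]]'; python3 -m creep '[[0,0,0,0.04,0,0,0],[0,0,0,0,0,0,0]]';python3 -m creep '[[0,0,0,0.04,0,0,0],[0,0,0,0,0,0,0]]'; python3 -c "
from h import *
plan(world([.0105,.0105,.158]),174.2)"
```

```text
time_s: 12.9
tcp_pos: [0.5929, 0.0714, 0.158]
eef_rot: [102.4, 90.0, -173.4]
contact_force: [-0.3, 0.0, -2.0]
gripper_width: 0.0128
time_s: 13.1
tcp_pos: [0.593, 0.0714, 0.1579]
eef_rot: [125.4, 90.0, -150.4]
contact_force: [-0.4, -0.5, -1.2]
gripper_width: 0.0131
time_s: 13.3
tcp_pos: [0.5931, 0.0714, 0.1577]
eef_rot: [-82.4, 90.0, 1.8]
contact_force: [-2.5, 0.1, 1.8]
gripper_width: 0.0127
tcp [0.5931 0.0714 0.1577] F [-2.5   0.08  1.77] M [0.03 0.87 0.  ] w 0.0127 t 13.3
turn [0.0004 0.     0.0001] shift cm (cur axes) [-0.03 -0.14 -0.  ] (goal axes) [-0.03 -0.14 -0.  ] cab [0.0091 0.0105 0.1577]
```

```bash
python3 -m creep '[[0,0,0,0,0,0,16],[0,0,0,0,0,0,18],[0,0,0,0,0,0,20],[0,0,0,0,0,0,24],[0,0,0,0,0,0,30],[0,0,0,0,0,0,40],[0,0,0,0,0,0,40],[0,0,0,0,0,0,40]]'
python3 - <<'E'
from h import *
plan(world([.0105,.0105,.158]),174.2)
im,d=r.capture("wrist"); P=cab(cloud("wrist",d)); q=P[(abs(P[:,0]-.01)<.02)&(abs(P[:,1]-.0105)<.02)&(P[:,2]>.16)&(P[:,2]<.2)]
for lo in np.arange(.16,.2,.01):
    w=q[(q[:,2]>=lo)&(q[:,2]<lo+.01)]
    if len(w)>5: print(" ",lo.round(3),len(w),np.percentile(w,[3,50,97],axis=0).round(4).tolist())
cv2.imwrite("pics/rel.png",im)
E
```

```text
time_s: 14.1
tcp_pos: [0.5931, 0.0714, 0.1573]
eef_rot: [165.9, 90.0, -109.9]
contact_force: [-0.3, -0.3, 0.4]
gripper_width: 0.0347
tcp [0.5931 0.0714 0.1573] F [-0.29 -0.32  0.38] M [-0.01  0.06 -0.  ] w 0.0347 t 14.1
turn [ 0.0002 -0.     -0.    ] shift cm (cur axes) [-0.07 -0.14 -0.  ] (goal axes) [-0.07 -0.14 -0.  ] cab [0.0091 0.0105 0.1573]
  0.16 598 [[-0.0092, -0.001, 0.1603], [0.0103, 0.0011, 0.1652], [0.0292, 0.0184, 0.1696]]
  0.17 688 [[-0.0093, -0.0011, 0.1704], [0.0099, 0.001, 0.1752], [0.0292, 0.0161, 0.1797]]
  0.18 1367 [[-0.0088, -0.0009, 0.1805], [0.0098, 0.0021, 0.1875], [0.0287, 0.0099, 0.1898]]
  0.19 365 [[-0.0097, 0.0005, 0.1901], [0.0125, 0.0014, 0.1943], [0.0297, 0.0188, 0.1998]]
```

View pics/rel.png

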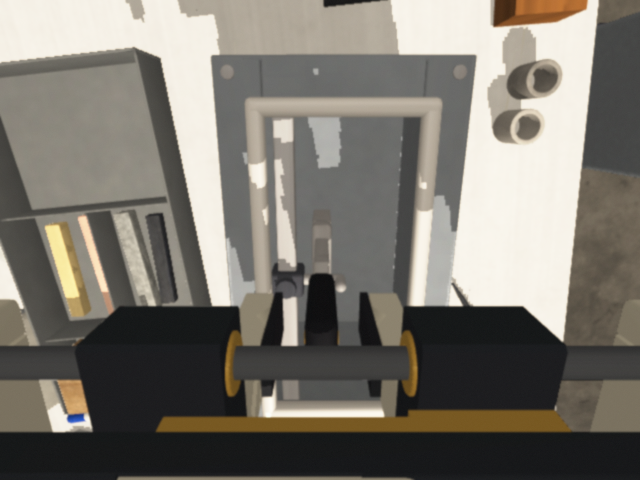

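Released: the handle (322,310) hangs clear between the fingers, with the rod and tip on either side of it at (288,280) and (340,285). I retreat straight up.

```bash
python3 -m creep '[[0,0,0,-0.3,0,0,40],[0,0,0,-1,0,0,40],[0,0,0,-2,0,0,40],[0,0,0,-3,0,0,40],[0,0,0,-3,0,0,40],[0,0,0,-2,0,0,40],[0,0,0,0,0,0,40],[0,0,0,0,0,0,40]]'; python3 -m creep '[[0,0,0,0,0,-4,40],[0,0,0,0,0,-4,40],[0,0,0,0,0,-4,40],[0,0,0,0,0,0,40],[0,0,0,0,0,0,40],[0,0,0,0,0,0,40]]'
python3 - <<'E'
from h import *
for k in range(2):
  for n in("wrist","side","top"):
    im,d=r.capture(n); P=cab(cloud(n,d)); q=P[(abs(P[:,0]-.01)<.02)&(abs(P[:,1]-.0105)<.022)&(P[:,2]>.152)&(P[:,2]<.21)]
    if len(q)>5: print(n,len(q),np.percentile(q,[2,50,98],axis=0).round(4).tolist())
    if len(q)>5:
      t=q[q[:,2]>.183]; 
      if len(t)>5: print("  top",t.mean(0).round(4),len(t))
    if n=="wrist": cv2.imwrite("pics/fin.png",im)
print(r.get_state()["contact_force"].round(2),r.get_state()["time_s"])
E
```

```text
time_s: 14.95
tcp_pos: [0.5932, 0.0715, 0.2713]
eef_rot: [-51.3, 89.9, 32.9]
contact_force: [-0.9, -1.3, -0.7]
gripper_width: 0.035
time_s: 15.55
tcp_pos: [0.5808, -0.0477, 0.2698]
eef_rot: [98.0, 89.9, -177.7]
contact_force: [0.1, 0.2, 0.3]
gripper_width: 0.0353
wrist 549 [[0.0038, -0.0008, 0.1782], [0.01, 0.0064, 0.1885], [0.0162, 0.0211, 0.1904]]
  top [0.01   0.0088 0.1883] 466
side 253 [[0.0034, 0.002, 0.1566], [0.0067, 0.0172, 0.1783], [0.0156, 0.0233, 0.1889]]
  top [0.0091 0.013  0.1867] 100
top 208 [[0.0025, -0.0015, 0.1546], [0.0064, 0.0075, 0.187], [0.0146, 0.0206, 0.1913]]
  top [0.0082 0.009  0.188 ] 138
wrist 531 [[0.0039, -0.0011, 0.1795], [0.0101, 0.0065, 0.1885], [0.0163, 0.0206, 0.1903]]
  top [0.01   0.0085 0.1883] 466
side 250 [[0.0034, 0.0016, 0.1561], [0.0067, 0.0171, 0.1786], [0.0155, 0.0239, 0.1891]]
  top [0.0092 0.0129 0.1869] 95
top 208 [[0.0024, -0.0016, 0.1547], [0.0064, 0.0076, 0.187], [0.0143, 0.0204, 0.1904]]
  top [0.008  0.0092 0.1878] 141
[ 0.75  0.45 -0.28] 15.85
```

View pics/fin.png

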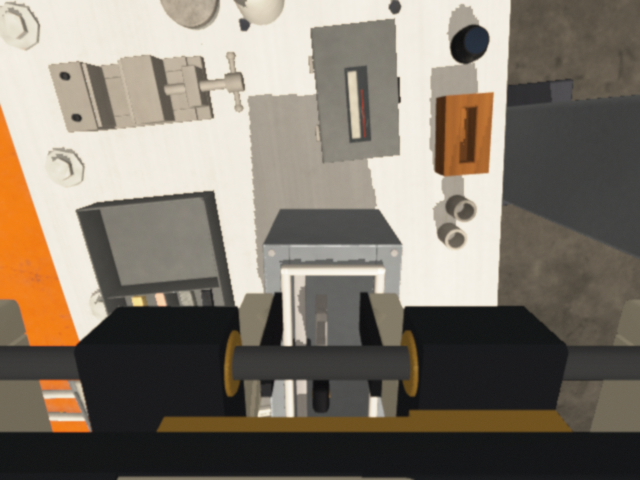

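The handle's top is at 189 mm, which puts the slot centre at 108 mm. x is about 9 mm, and two looks agree, so the gauge is upright and still. The sleeves and loupe are in place, so I hand in.

```bash
python3 -c "
from plant import r
print(r.close_job())"
```

```text
the job is handed in; nothing more can be done
None
```

The gauge is hanging on the hook inside the cabinet, let go, and the job was handed in at about 16 s of the 64 s allowed. No verdict was reported.

- **Finding the hook:** the top and wrist cameras both showed it at about y = +10 mm in the cabinet's frame. I slid the slot over the tip in 1–3 mm steps and felt no contact, so no search by feel was needed.
- **Tug:** I pulled forward until the force readings reached 5.7 to 6.5 N. They stayed above 5 N for about 0.3 s, with the slot centre at about x = 5 mm and z = 109 mm.
- **Final position:** after release, the handle's top was at 189 mm, which puts the slot centre at about 108 mm. It was about 8–10 mm behind the cabinet's middle and about 10 mm along the rail. Two looks about 0.15 s apart gave the same position.
- **Contacts:** no reading suggested the frame was touched. Setting the gauge down on the rod gave about 3 N at the wrist before release.
- **Bystanders:** in the last picture the sleeves, the loupe and the empty stand looked undisturbed, but I did not re-measure them.
- **Disagreements:** the cameras differed by 2–4 mm on the handle's position. After the lift, the detector reported the loupe as the gauge, and I ignored that result.

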